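# Dial open the reagent chest's padlock and hold it up

### The arm

A 6-joint arm with a two-finger parallel gripper is mounted at the origin on the work surface. World frame = base frame: x ahead of the robot, y to its left, z up, the work surface at z = 0. Lengths are in m, angles in degrees, forces in N, time in s.
With the tool pointing down it reaches from about 0.35 to 0.875 m from the base axis. Payload 4.2 kg.
Tool frame: the origin (TCP) lies midway between the tips of the shut fingers; the grasp point (between the pads) lies 19 mm behind it; y points along the fingers, z is the direction in which the jaws open and shut, and the axes are right-handed (so a half turn about y gives the same grasp; the last joint's range is limited). The gripper opens to 87 mm and grips with 3 to 60 N. Pads are 19 mm wide; open, the fingers measure 117 mm over their backs; the gripper's body (75 mm by 190 mm) begins 51 mm behind the grasp point.
Start: joints at [87.869, 22.042, 0.453, 0, -68.411, -14.817], TCP at [0.182, 0.598, 0.193] pointing down, gripper open.
Joint ranges: [-179.83, 179.83], [-69.29, 118.12], [-61.27, 80.66], [-181.25, 117.63], [-171.15, -9.14], [-177.46, 177.46]. Speed limits (degrees/s): [159.86, 159.86, 180, 180, 180, 180].

### API

Orientations are given as [roll, pitch, yaw] about the fixed x, y, z axes, in that order (R = Rz(yaw) Ry(pitch) Rx(roll)).
In Python, from workcell import env gives the robot as it stands. The module is installed in compiled form; this text tells all that it offers. Calls block until the motion is done:
- env.goto(position, orientation): joint-space move of the TCP to a pose.
- env.move_straight(position, rotation=None, rate=0.15, force_limit=None): straight line of the TCP; rotation=None keeps the orientation; rate is the mean speed in m/s. With force_limit (N) it stops when the force on the tool has changed by that much, and returns True; else False.
- env.set_joints(angles): joint-space move.
- env.gripper_to(opening, grasp_force=None): opening from 0.0 (shut) to 1.0 (fully open); grasp_force is the grip in N (None keeps the last); returns when the fingers have stopped.
- env.dwell(seconds).
- env.inverse_kinematics(position, orientation): joint angles nearest the present ones, or None.
- env.read_state(): the state.
- env.grab_frame(name): name is "scene" or "top" or "wrist"; returns a dict with "image" (400x640x3 uint8, blue, green, red), "fx", "fy", "cx", "cy" (pixels), "D" ([k1, k2, p1, p2, k3] as OpenCV has them; the pictures are not rectified), "position" and "orientation" of the camera in the world. Camera axes: x right, y up, looking along -z (the intrinsics and any distortion apply to the point x, -y, -z); pixel columns grow to the right and rows downward; lengths in m; the calibration is good to about 2 mm. A picture is of the moment at which its call begins. There is no depth.
A pose or a line that the arm cannot do raises env.Unreachable and nothing moves.
- env.close_job(): hands the job in, once; it reports no verdict.
Trained networks look in a picture, given as the dict that the camera call returned (one of the last four; its "shot" number tells which), for a name from the list of things; names that differ only in an ending like _2 or _b are one class to them, and where a whole thing is asked for, a point or a joint stands for the part that bears it (a point fixed in the world has none). Each returns a list of dicts, best first, with "score" (0 to 1); they miss things now and then, are a little off and sometimes report something else, mostly with a low value. They report only what shows in the picture. A call takes as long as a camera call. They do not tell look-alikes from the thing itself.
- env.search_frame(picture, thing): "xyz" ([x, y, z] in m, in world coordinates, good to about 4 mm: the middle of the surface that is visible of it).
- env.trace(picture, thing): "mask" (400x640 bool, what is visible of it).
The state is a dict: "clock": time; "joint_positions": joint angles; "qvel": joint speeds; "joint_torque": joint torques, N m; "position": TCP position; "tool_rot": TCP orientation; "force": force on the tool from outside, world axes, zero at the start; "wrist_torque": the same for the moment, N m; "opening": opening from 0.0 (shut) to 1.0 (fully open).
Only numpy, scipy, OpenCV 4.12 (cv2) and the standard library are available. Lean on these libraries where they do the work, as an engineer would, in place of code of your own. Each camera call takes 0.05 s, during which the arm holds its last target.

### The job

The reagent chest is shut with a dial padlock that lies on its front deck; all but the last step of the combination is already dialled. Turn the dial notch by notch, feeling the clicks, until its long white line rests at the black index bar on the lock's shackle end, then pull the shackle open, take the lock off the staple and hold it up, open and with its dial facing up, more than 10 cm above the chest. The program finishes while still holding the lock there; leave everything else on the chest and the bench where it stands.

Things in the scene. Friction and masses are not known exactly. Their poses are not given: they have to be found in the camera images.
- chest: Grey steel reagent chest, fixed, 340 deep (x) by 360 wide (y) by 100 mm high; origin at the centre of its underside, x from front (robot side) to back. The front 140 mm of its top is a flat deck, 100 mm above the bench, where the padlock lies; behind is the flush lid. A hasp strap 52 mm wide, 2.5 mm thick, hinged to the lid, lies on the deck over the staple.
- staple (a point): Steel staple standing on the deck through the hasp: an upright plate 4 mm thick (chest x), 26 mm wide (chest y), top 26 mm above the deck, with a window 16 mm wide up to 21 mm above the deck; one shackle leg runs through it. Point: mid width, 13 mm above the deck. At the start it is about 42 mm along lock x from the lock's origin; the lock has 10 mm play towards it, 16 mm away from it.
- lock: Laminated steel dial padlock, 0.33 kg, loose on the deck, dial up: block 60 (x) by 54 (y) by 26 mm (z), parallel sides to grip across y. Origin: centre of its underside; x to the shackle end (starts along chest x), z up through the dial. Shackle legs (8 mm bar) leave the +x end at y = +14 (in the staple, 4 mm play each side) and -14 mm, 13 mm above the underside; bow 40 mm beyond the end when shut.
- shackle (a joint): Shackle's travel out of the lock along lock x, m: 0 shut, 0.022 fully out (stop); no swivel, 4 N friction, no spring, stays as left. Slides only with the dial on its opening notch, else gives 2 mm: do not force. The +14 mm leg is 6 mm deep when shut: fully out, a 16 mm gap opens between its end and the body; with the staple in that gap the lock lifts straight off.
- shackle_bow (a point): Middle of the shackle's bow (8 mm bar, 36 mm over the legs' outsides), on the bar's centre line; moves with the shackle. To open, pull the lock's body away from the staple until the bow catches on it and the shackle comes out (38 mm in all), then move back until the staple is in the gap; or pull the bow while the staple holds the body back.
- dial (a joint): Dial's angle, rad, from above, growing anticlockwise; turns endlessly. Ten click notches, one each 0.628 rad (36 deg); within 0.3 rad of one it settles there by itself; a click takes about 0.09 N m. Opening notch at 0 (and 2 pi): the long white line points along lock x at the index bar. Starts two to eight notches anticlockwise of it, so the shorter way may be either.
- dial_axis (a point): On the dial's axis (3 mm from the lock's origin towards -x), 36 mm above the lock's underside, half way up the round black fluted knob: 30 mm diameter, from 28.5 to 44 mm above the underside, to be gripped from above at any yaw. Below it is the dial's plate, 48 mm diameter, top 28.5 mm above the underside.
- dial_mark (a point): Point on the dial's long white line, 20 mm out from the axis, on top of the plate; the line runs on over the knob's top. The nine other notches have short ticks. The index bar, black, 8 mm long, is on the lock's top face at the shackle end.
- vial: Glass vial 23 mm diameter, 45 mm high, standing on the deck on the lock's left; origin at its foot. Not to be disturbed.
- marker: Marker pen, 132 mm long, 15 mm diameter, lying on the deck on the lock's right; origin below its middle. Not to be disturbed.
- tube_rack: Microtube rack 60 by 115 by 45 mm with tubes, on the bench beside the chest; origin at the centre of its underside. Not to be disturbed.
- amber_bottle: Amber bottle, 68 mm diameter, 130 mm high, on the bench beside the chest; origin at its foot. Not to be disturbed.
- beaker: Open glass beaker, 66 mm diameter at the rim, 85 mm high, on the bench beside the chest; origin at its foot. Not to be disturbed.
- key_padlock: Small brass keyed padlock without a dial, 32 by 36 by 14 mm plus its shackle, lying on the bench; it has no part in the job. Origin at the centre of its underside. Not to be disturbed.
- tip_box: Closed pipette-tip box 122 by 84 by 67 mm on the bench; origin at the centre of its underside. Not to be disturbed.
Mind the look-alikes: they are no part of the job. What is shaped like the lock but green or yellow is not meant.

How it is judged (in metres and radians):
On the way, in this order (a step that is already met when the one before it is completed fails the run):
1. the dial rests on its opening notch, white line at the index bar, the shackle still shut (y of dial_mark in the frame of lock between -0.003 and 0.003 m and x of dial_mark in the frame of lock above 0 m and value of joint shackle below 0.004 m), for 0.2 s.
2. the shackle is pulled open while the lock is still on the deck at the staple (value of joint shackle above 0.016 m and height (world z) of lock below 0.13 m and horizontal distance between lock and staple below 0.12 m), for 0.1 s.
At the end, for the whole second after the job is handed in: The fingers hold the padlock (more than 2 N), its underside more than 100 mm above the chest's top, at rest (under 0.03 m/s), dial up within 0.7 rad, shackle at least 12 mm out, not touching the chest (height (world z) of lock above 0.2 m and value of joint shackle above 0.012 m and contact force between lock and the fingers above 2 N and contact force between lock and chest below 0.2 N and angle between lock's own z axis and vertical below 0.7 rad and linear speed of lock below 0.03 m/s); the arm keeps its last pose, push and grip.
It fails at once if something standing or lying on the chest is moved more than 40 mm (distance of any of vial, marker from where it was at the start of the episode above 0.04 m).
It fails at once if something on the bench is moved more than 40 mm (distance of any of tube_rack, amber_bottle, beaker, key_padlock, tip_box from where it was at the start of the episode above 0.04 m).
It also fails if it takes over 72 s, if anything falls off the work surface, if the arm or the gripper's body presses on something with over 40 N, if the wrist force passes 120 N, or if a joint passes its speed limit or range.

## Working session

There is one attempt and no reset: what is moved stays moved. The work goes in short steps, each a Python script; the robot and the scene stay as the last script left them, time stands still between calls to the robot, and variables do not carry over. Pictures are saved under pics/ and viewed, and the job is handed in when it is done.

```bash
mkdir -p pics
cat > h.py <<'E'
import numpy as np, cv2
from workcell import env
from scipy.spatial.transform import Rotation as R
def Rc(f):
    o=np.array(f["orientation"],float)
    return R.from_euler('xyz',o,degrees=True).as_matrix() if o.size==3 else (o if o.shape==(3,3) else R.from_quat(o).as_matrix())
def ray(f,u,v):
    K=np.array([[f["fx"],0,f["cx"]],[0,f["fy"],f["cy"]],[0,0,1]],float)
    p=cv2.undistortPoints(np.array([[[u,v]]],float),K,np.array(f["D"],float))[0,0]
    return np.array(f["position"]),Rc(f)@np.array([p[0],-p[1],-1])
def at_z(f,u,v,z):
    o,d=ray(f,u,v); return o+d*(z-o[2])/d[2]
def proj(f,P):
    K=np.array([[f["fx"],0,f["cx"]],[0,f["fy"],f["cy"]],[0,0,1]],float)
    q=(np.atleast_2d(P)-np.array(f["position"]))@Rc(f); q=q*[1,-1,-1]
    return cv2.projectPoints(q,np.zeros(3),np.zeros(3),K,np.array(f["D"],float))[0][:,0]
E
python3 - <<'E'
from h import *
s=env.read_state(); print(s)
for n in["scene","top","wrist"]:
    f=env.grab_frame(n); cv2.imwrite(f"pics/a_{n}.png",f["image"]); print(n,f["position"],f["orientation"],f["fx"],f["D"])
    if n!="wrist":
        for t in["chest","staple","lock","shackle_bow","dial_axis","dial_mark","vial","marker"]:
            print(t,[(np.round(r["xyz"],3),round(r["score"],2)) for r in env.search_frame(f,t)][:3])
E
```

```text
{'clock': 0.0, 'joint_positions': array([ 8.78699273e+01,  2.20900686e+01,  3.79022913e-01, -2.72888128e-02,
       -6.84111294e+01, -1.48170776e+01]), 'qvel': array([ 0.03075008, -0.04229503,  0.00729322, -0.08760814,  0.00830731,
        0.03866814]), 'joint_torque': array([ 8.60521159e-04, -3.90666282e+01,  1.87398505e+01,  4.21958819e+00,
        1.09312608e-02, -1.91506911e-04]), 'position': array([0.18197468, 0.59722129, 0.19216621]), 'tool_rot': array([-8.98754018e+01,  6.73492603e-03,  1.63042789e+02]), 'force': array([ 0.33815933, -0.97929961, -0.10261513]), 'wrist_torque': array([-0.02149894,  0.01884219, -0.05032159]), 'opening': 0.9981329280695311}
scene [1.24006096 0.67722792 0.78927753] [ 55.9561845   -0.28446249 129.88535349] 411.9761517286001 [0.0378632 0.        0.        0.        0.       ]
chest [(array([ 0.654, -0.018,  0.101]), 0.79)]
staple [(array([ 0.655, -0.018,  0.101]), 0.57)]
lock [(array([ 0.498, -0.066,  0.124]), 0.81), (array([ 0.194, -0.279,  0.027]), 0.66), (array([ 0.735, -0.358,  0.024]), 0.6)]
shackle_bow [(array([ 0.763, -0.408,  0.015]), 0.64), 
[... 797 characters left out ...]
 0.722, -0.369,  0.028]), 0.83)]
shackle_bow [(array([ 0.765, -0.412,  0.016]), 0.55), (array([ 0.594, -0.08 ,  0.104]), 0.55), (array([ 0.292, -0.11 ,  0.016]), 0.44)]
dial_axis [(array([ 0.31 , -0.149,  0.025]), 0.91), (array([ 0.488, -0.076,  0.124]), 0.86), (array([ 0.186, -0.284,  0.026]), 0.62)]
dial_mark [(array([ 0.481, -0.072,  0.127]), 0.78), (array([ 0.176, -0.287,  0.034]), 0.74), (array([ 0.715, -0.365,  0.037]), 0.74)]
vial [(array([0.484, 0.051, 0.147]), 0.6)]
marker [(array([ 0.479, -0.191,  0.112]), 0.65)]
wrist [0.26066236 0.57397762 0.3843734 ] [-1.73431449e+01 -2.02705269e-02 -1.06955972e+02] 320.65917453873124 [-0.02056087  0.          0.          0.          0.        ]
```

View pics/a_scene.png

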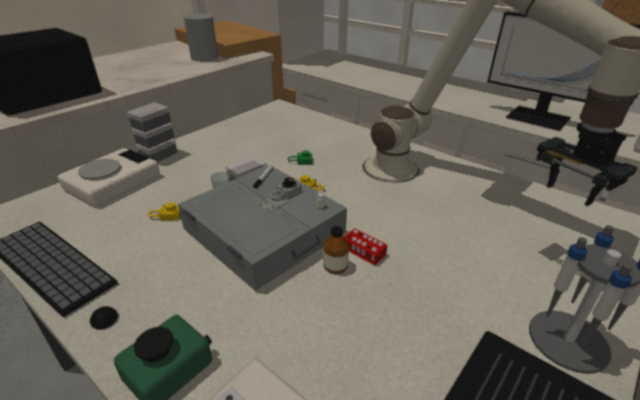

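View pics/a_top.png

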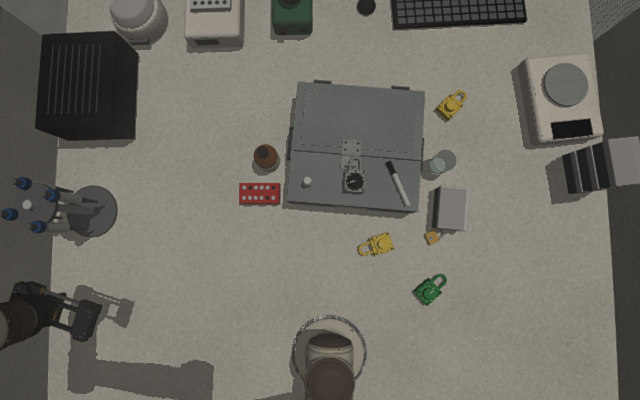

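Run:
```python
from h import *
for y in (0,180,-4,176):
    for p in ([0.46,-0.07,0.33],[0.5,-0.07,0.13]): print(y,p,env.inverse_kinematics(p,[-90,0,y]))
f=env.grab_frame("top")
for u,v in((297,83),(425,92),(286,203),(418,212),(354,178)): print(at_z(f,u,v,0.1))
im=f["image"][130:220,280:430]; cv2.imwrite("pics/b.png",cv2.resize(im,None,fx=5,fy=5,interpolation=cv2.INTER_CUBIC))
```

```text
0 [0.46, -0.07, 0.33] [ 1.14339076e+01  1.96789390e+00 -6.12836003e+00 -2.54444375e-14
 -8.19037461e+01 -1.01433908e+02]
0 [0.5, -0.07, 0.13] [ 1.04825794e+01  1.37739146e+01 -2.14849356e+01 -2.54444375e-14
 -5.47411498e+01 -1.00482579e+02]
180 [0.46, -0.07, 0.33] [ 1.14339076e+01  1.96789390e+00 -6.12836003e+00  2.54444375e-14
 -8.19037461e+01  7.85660924e+01]
180 [0.5, -0.07, 0.13] [ 1.04825794e+01  1.37739146e+01 -2.14849356e+01  2.54444375e-14
 -5.47411498e+01  7.95174206e+01]
-4 [0.46, -0.07, 0.33] [ 1.14339076e+01  1.96789390e+00 -6.12836003e+00 -2.54444375e-14
 -8.19037461e+01 -1.05433908e+02]
-4 [0.5, -0.07, 0.13] [ 1.04825794e+01  1.37739146e+01 -2.14849356e+01 -2.54444375e-14
 -5.47411498e+01 -1.04482579e+02]
176 [0.46, -0.07, 0.33] [ 1.14339076e+01  1.96789390e+00 -6.12836003e+00  2.54444375e-14
 -8.19037461e+01  7.45660924e+01]
176 [0.5, -0.07, 0.13] [ 1.04825794e+01  1.37739146e+01 -2.14849356e+01  2.54444375e-14
 -5.47411498e+01  7.55174206e+01]
[0.76899305 0.08126587 0.1       ]
[ 0.73765419 -0.27785806  0.1       ]
[0.42937177 0.11231972 0.1       ]
[ 0.40115044 -0.24647068  0.1       ]
[ 0.49618469 -0.07438741  0.1       ]
```

View pics/b.png

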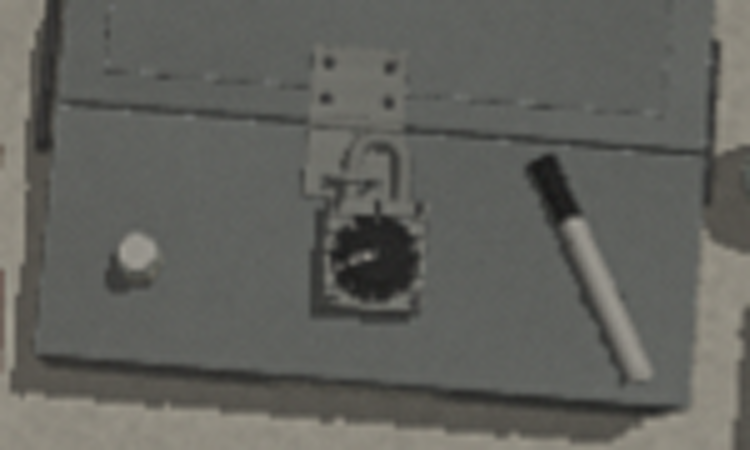

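Run:
```python
from h import *
env.goto([0.47,-0.07,0.33],[-90,0,175])
f=env.grab_frame("wrist"); print(f["position"],f["orientation"],env.read_state()["clock"])
cv2.imwrite("pics/c.png",f["image"])
for t in["staple","lock","shackle_bow","dial_axis","dial_mark"]:
    print(t,[(np.round(r["xyz"],4),round(r["score"],2),proj(f,r["xyz"])[0].round()) for r in env.search_frame(f,t)][:3])
```

```text
[ 0.55201154 -0.07648053  0.52081864] [-1.73719738e+01 -1.89291116e-02 -9.49576693e+01] 3.6667
staple [(array([ 0.5657, -0.0772,  0.1007]), 0.67, array([325.,  86.]))]
lock [(array([ 0.3183, -0.1494,  0.0243]), 0.79, array([380., 237.])), (array([ 0.496 , -0.0748,  0.1305]), 0.73, array([328., 145.])), (array([ 0.5415, -0.0801,  0.1158]), 0.59, array([329., 106.]))]
shackle_bow [(array([ 0.5385, -0.0796,  0.1146]), 0.91, array([329., 108.])), (array([ 0.2989, -0.109 ,  0.0112]), 0.52, array([356., 246.])), (array([ 0.5627, -0.0756,  0.0993]), 0.25, array([324.,  88.]))]
dial_axis [(array([ 0.4942, -0.0779,  0.1304]), 0.96, array([330., 146.])), (array([ 0.3233, -0.1487,  0.0242]), 0.95, array([380., 235.])), (array([ 0.2262, -0.318 ,  0.014 ]), 0.53, array([474., 274.]))]
dial_mark [(array([ 0.3254, -0.1566,  0.0378]), 0.9, array([386., 237.])), (array([ 0.483 , -0.0694,  0.127 ]), 0.59, array([324., 156.]))]
```

View pics/c.png

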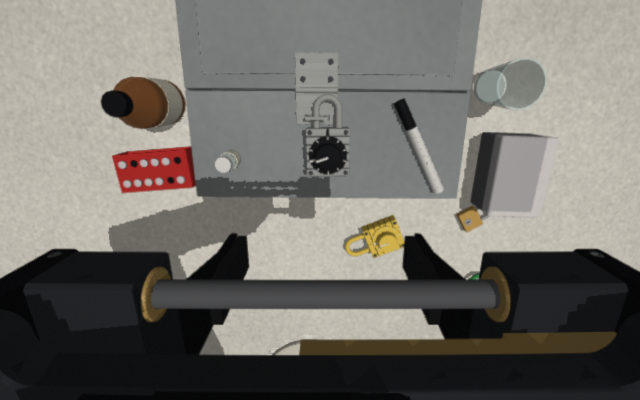

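Run:
```python
from h import *
env.goto([0.41,-0.072,0.22],[-90,0,175])
f=env.grab_frame("wrist"); print(f["position"],f["orientation"],env.read_state()["clock"])
np.save("f_d.npy",f,allow_pickle=True)
cv2.imwrite("pics/d.png",cv2.resize(f["image"][20:200,200:440],None,fx=3.3,fy=3.3,interpolation=cv2.INTER_CUBIC))
for t in["lock","shackle_bow","dial_axis","dial_mark"]:
    print(t,[(np.round(r["xyz"],4),round(r["score"],2),proj(f,r["xyz"])[0].round()) for r in env.search_frame(f,t)][:3])
```

```text
[ 0.49274632 -0.07895255  0.41281648] [-1.71688169e+01 -4.69202264e-02 -9.49624300e+01] 4.5333
lock [(array([ 0.4922, -0.0749,  0.1307]), 0.65, array([320.,  99.])), (array([ 0.3228, -0.1475,  0.0234]), 0.6, array([388., 229.]))]
shackle_bow [(array([ 0.2949, -0.11  ,  0.0159]), 0.93, array([360., 248.])), (array([ 0.4885, -0.1866,  0.1072]), 0.65, array([443.,  93.])), (array([ 0.5403, -0.0833,  0.1149]), 0.57, array([325.,  40.]))]
dial_axis [(array([ 0.3229, -0.1422,  0.0234]), 0.86, array([384., 229.])), (array([ 0.4925, -0.0771,  0.1292]), 0.69, array([323.,  99.]))]
dial_mark [(array([ 0.3252, -0.1533,  0.0306]), 0.91, array([394., 229.])), (array([ 0.4799, -0.0706,  0.126 ]), 0.68, array([317., 115.])), (array([0.468 , 0.1993, 0.0437]), 0.39, array([ 88., 143.]))]
```

View pics/d.png

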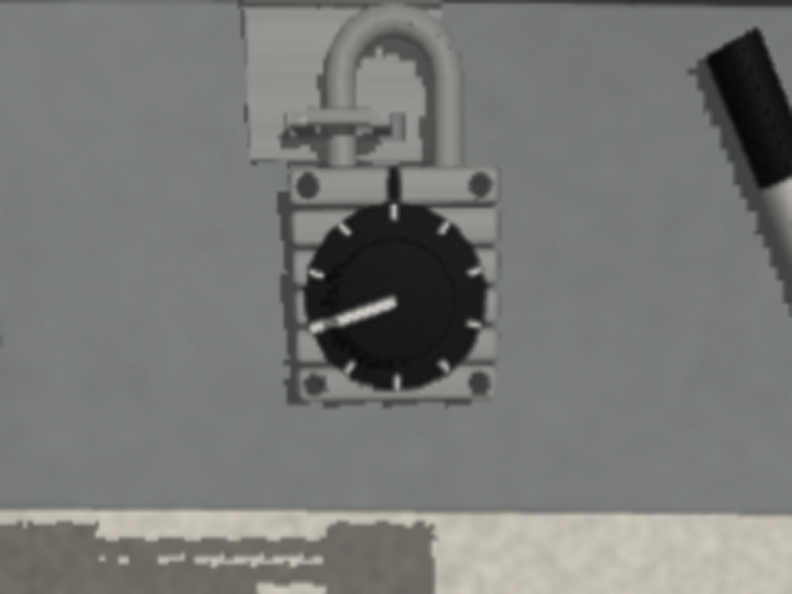

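Run:
```python
from h import *
f=np.load("f_d.npy",allow_pickle=True).item()
g=lambda u,v,z:at_z(f,200+u/3.3,20+v/3.3,z)
print("axis",g(396,297,.1285))
c=[g(290,167,.126),g(498,167,.126),g(495,400,.126),g(297,402,.126)]
print(np.round(c,4)); print(np.mean(c,0))
for a,b in((0,3),(1,2)): d=c[a]-c[b]; print(np.linalg.norm(d),np.degrees(np.arctan2(d[1],d[0])))
print("idx",g(394,185,.126),"bowtop",g(393,7,.117))
```

```text
axis [ 0.48354926 -0.07383811  0.1285    ]
[[ 0.5176 -0.0499  0.126 ]
 [ 0.5131 -0.1025  0.126 ]
 [ 0.4544 -0.0979  0.126 ]
 [ 0.4585 -0.0447  0.126 ]]
[ 0.48590927 -0.07375655  0.126     ]
0.059340512468141385 -5.0355652001073095
0.05880713227958366 -4.4519102737031915
idx [ 0.51103994 -0.07580465  0.126     ] bowtop [ 0.55374404 -0.0793262   0.117     ]
```

Run:
```python
from h import *
f=np.load("f_d.npy",allow_pickle=True).item()
g=lambda u,v,z:at_z(f,200+u/3.3,20+v/3.3,z)
print(proj(f,g(396,297,.1285)),200+120,110)
print("edge",g(396,513,.1),"seam",g(396,3,.1), f["cx"],f["cy"],f["fx"],f["fy"])
t=env.grab_frame("top")
print("top axis",at_z(t,355,181.4,.14),"edge",at_z(t,353,207,.1))
s=env.grab_frame("scene"); cv2.imwrite("pics/e.png",cv2.resize(s["image"][150:240,220:360],None,fx=5,fy=5,interpolation=cv2.INTER_CUBIC)); np.save("f_s.npy",s,allow_pickle=True)
st=env.read_state(); print(st["position"],st["tool_rot"])
Rt=R.from_euler('xyz',st["tool_rot"],degrees=True).as_matrix()
print(Rt.T@(np.array(f["position"])-st["position"]))
```

```text
[[320. 110.]] 320 110
edge [ 0.41956822 -0.06754792  0.1       ] seam [ 0.55814005 -0.08023082  0.1       ] 325.28701179908893 197.1913888843719 320.65917453873124 320.65917453873124
top axis [ 0.48111114 -0.0738119   0.14      ] edge [ 0.41657247 -0.07030877  0.1       ]
[ 0.41087956 -0.07188657  0.22065988] [-9.00187539e+01  8.00067417e-02  1.74995234e+02]
[-8.24393100e-02 -1.92041630e-01 -1.65758162e-04]
```

View pics/e.png

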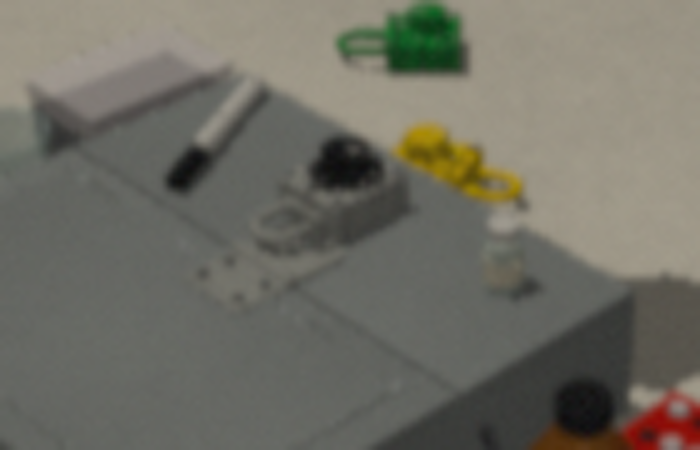

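Run:
```python
from h import *
def st(m):
    s=env.read_state(); print(m,round(s["clock"],2),s["position"].round(4),s["tool_rot"].round(1),s["force"].round(1),s["wrist_torque"].round(3),round(s["opening"],3))
P=[0.483,-0.074]
env.goto(P+[0.2],[-90,0,175]); st("above")
print(env.move_straight(P+[0.1315],rate=0.08,force_limit=8)); st("down")
env.gripper_to(0.0,grasp_force=20); st("grip")
f=env.grab_frame("wrist"); cv2.imwrite("pics/f.png",f["image"])
```

```text
above 5.23 [ 0.4835 -0.0741  0.199 ] [-9.00e+01 -1.00e-01  1.75e+02] [-0.2  0.2  0.6] [-0.027  0.012 -0.024] 1.001
False
down 6.24 [ 0.4835 -0.074   0.1321] [-9.00e+01  1.00e-01  1.75e+02] [ 0.4  0.2 -0.3] [-0.03   0.011  0.007] 1.001
grip 7.77 [ 0.483  -0.074   0.1315] [-90.  -0. 175.] [-0.2 -0.3  0.7] [-0.046 -0.045 -0.01 ] 0.007
```

View pics/f.png

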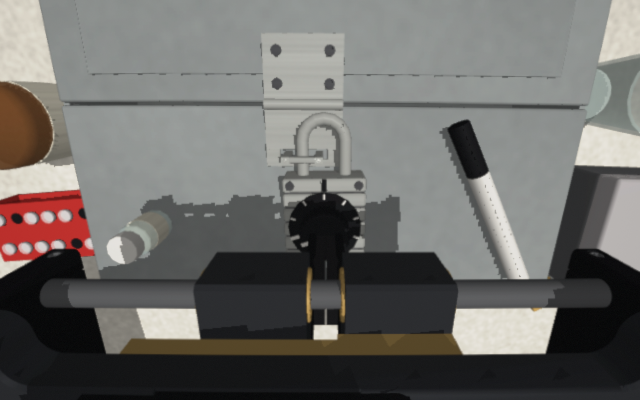

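Run:
```python
from h import *
f=env.grab_frame("wrist"); print(f["position"],f["orientation"])
np.save("f_f.npy",f,allow_pickle=True)
cv2.imwrite("pics/g.png",cv2.resize(f["image"][90:290,220:440],None,fx=3,fy=3,interpolation=cv2.INTER_CUBIC))
for t in["lock","shackle_bow","dial_axis","dial_mark"]:
    print(t,[(np.round(r["xyz"],4),round(r["score"],2),proj(f,r["xyz"])[0].round()) for r in env.search_frame(f,t)][:3])
print("corners",at_z(f,286,177,.126),at_z(f,366,180,.126),"seam",at_z(f,325,104,.1),"bow",at_z(f,325,114,.117))
t=env.grab_frame("top");cv2.imwrite("pics/g2.png",cv2.resize(t["image"][130:220,280:430],None,fx=5,fy=5,interpolation=cv2.INTER_CUBIC))
```

```text
[ 0.56476219 -0.08106256  0.32260854] [-1.73464863e+01 -1.83929973e-02 -9.50079453e+01]
lock [(array([ 0.5035, -0.0766,  0.1307]), 0.73, array([327., 199.]))]
shackle_bow [(array([ 0.541 , -0.0804,  0.1185]), 0.9, array([327., 137.]))]
dial_axis [(array([ 0.5025, -0.0787,  0.1279]), 0.66, array([330., 199.])), (array([0.494 , 0.0453, 0.1271]), 0.54, array([144., 227.])), (array([ 0.5366, -0.0828,  0.117 ]), 0.38, array([332., 143.]))]
dial_mark [(array([ 0.4911, -0.0699,  0.1271]), 0.74, array([318., 217.])), (array([ 0.5596, -0.0751,  0.1017]), 0.43, array([317., 106.]))]
corners [ 0.51902259 -0.05226511  0.126     ] [ 0.51267046 -0.10239217  0.126     ] seam [ 0.56045844 -0.08056475  0.1       ] bow [ 0.55481522 -0.08007791  0.117     ]
```

View pics/g.png

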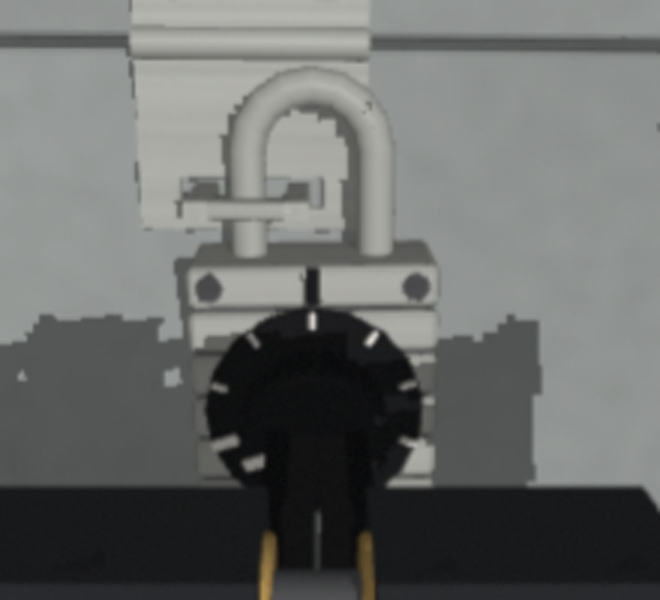

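View pics/g2.png

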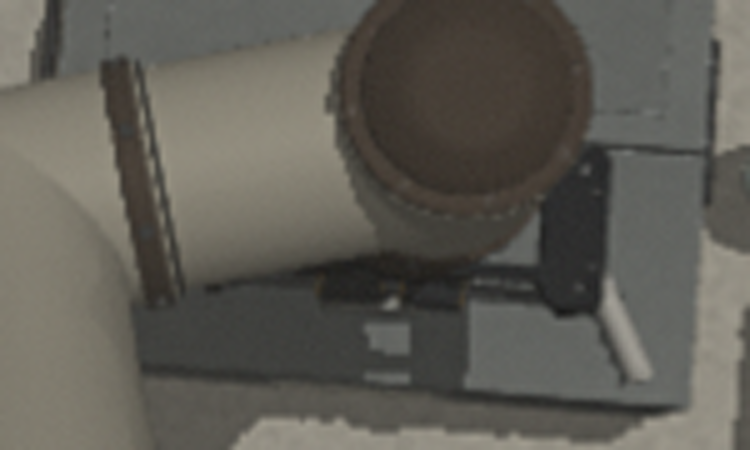

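Run:
```python
from h import *
f=np.load("f_f.npy",allow_pickle=True).item()
print("axis",at_z(f,220+313/3,90+405/3,.1285), "crop TCP",[(proj(f,[.483,-.074,z])[0]-[220,90])*3 for z in(.1315,.144,.16,.18,.2)])
s=env.read_state();print(s["position"],s["opening"],s["force"],s["joint_torque"].round(2))
s=env.grab_frame("scene");cv2.imwrite("pics/h.png",cv2.resize(s["image"][130:230,220:360],None,fx=5.5,fy=5.5,interpolation=cv2.INTER_CUBIC))
```

```text
axis [ 0.4854906  -0.07355454  0.1285    ] crop TCP [array([316.04881488, 420.85038442]), array([316.0800768 , 445.29706899]), array([316.12612369, 481.30784327]), array([316.19592149, 535.89817247]), array([316.28437955, 605.09226107])]
[ 0.48299793 -0.07399688  0.13149788] 0.010405646883491182 [-0.55867517  0.16549173 -0.15632961] [ -0.   -27.85  16.47   3.61   0.08   0.  ]
```

View pics/h.png

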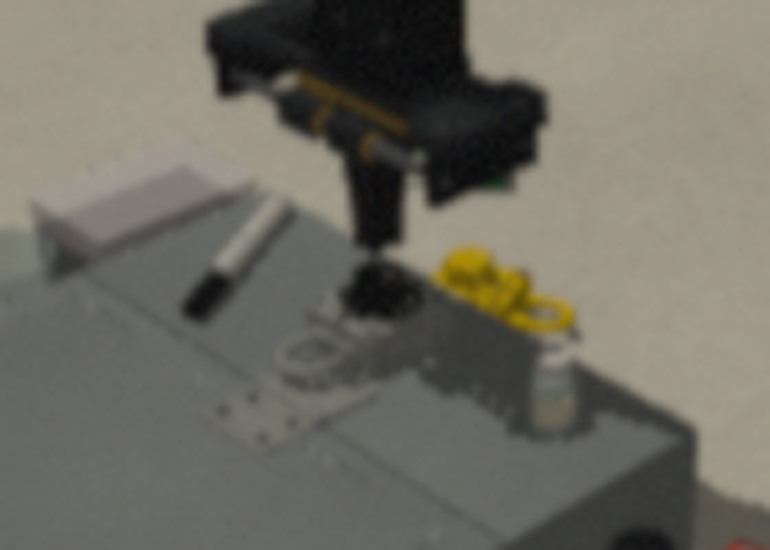

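Run:
```python
from h import *
s=np.load("f_s.npy",allow_pickle=True).item()
for z in(.1285,.1315,.144,.15,.16,.17,.18): print(z,(proj(s,[.483,-.074,z])[0]-[220,130])*5.5)
o,d=ray(s,220+378/5.5,130+247/5.5)
n=np.array([d[0],d[1],0]); t=((np.array([.483,-.074,0])-o)@n)/(d@n); print("tip",o+t*d)
print("knob top at .144",at_z(s,220+380/5.5,130+272/5.5,.144))
print("plate", at_z(s,220+382/5.5,130+292/5.5,.1285))
```

```text
0.1285 [376.86878177 292.39296988]
0.1315 [376.66484556 287.76329306]
0.144 [375.8085503  268.33710252]
0.15 [375.39372678 258.93386098]
0.16 [374.69679071 243.14678202]
0.17 [373.99280295 227.21406555]
0.18 [373.28164904 211.13350575]
tip [ 0.48180532 -0.0727922   0.15749228]
knob top at .144 [ 0.4843177  -0.06960328  0.144     ]
plate [ 0.48086992 -0.07212795  0.1285    ]
```

Run:
```python
from h import *
def st(m):
    s=env.read_state(); print(m,round(s["clock"],2),s["position"].round(4),s["tool_rot"].round(1),s["force"].round(1),s["wrist_torque"].round(3),round(s["opening"],3))
print(env.move_straight([.484,-.074,.105],rate=0.03,force_limit=4)); st("touch")
env.move_straight([.484,-.074,.150],rate=0.1)
env.gripper_to(0.5); st("open")
f=env.grab_frame("wrist");cv2.imwrite("pics/i.png",f["image"])
s=env.grab_frame("scene");cv2.imwrite("pics/i2.png",cv2.resize(s["image"][130:230,220:360],None,fx=5.5,fy=5.5,interpolation=cv2.INTER_CUBIC))
```

```text
True
touch 8.77 [ 0.4838 -0.0742  0.1151] [-90.  -0. 175.] [-0.7 -0.3  5.5] [-0.107  0.306  0.017] 0.004
open 10.25 [ 0.484  -0.074   0.1501] [-9.00e+01 -1.00e-01  1.75e+02] [0.2 0.1 0.6] [-0.01  -0.008  0.052] 0.499
```

View pics/i2.png

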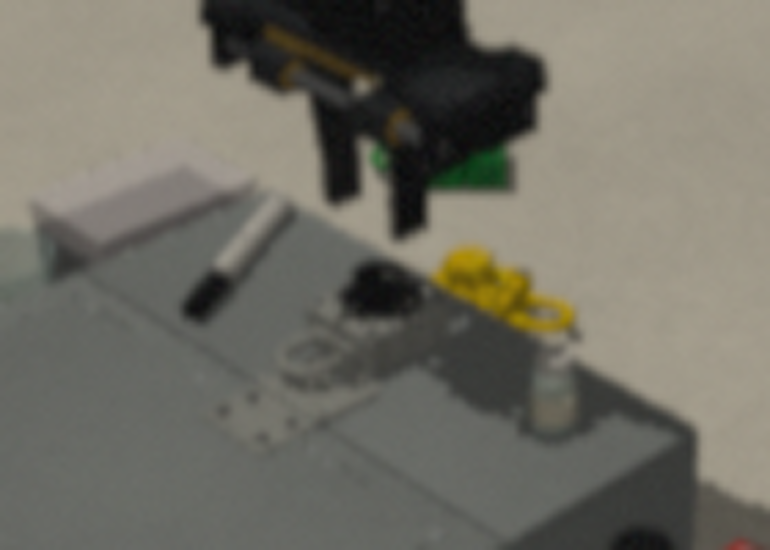

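View pics/i.png

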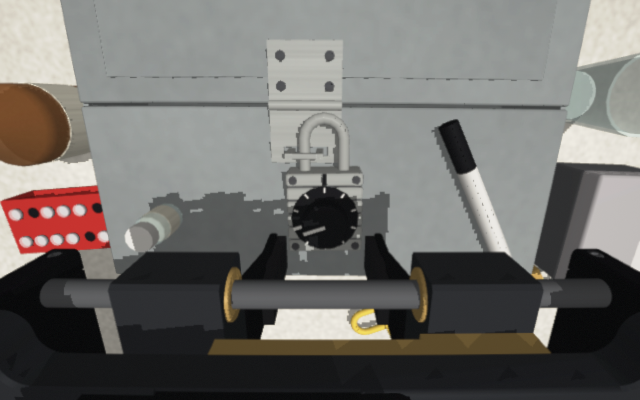

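Run:
```python
from h import *
def st(m):
    s=env.read_state(); print(m,round(s["clock"],2),s["position"].round(4),s["tool_rot"].round(1),s["force"].round(1),s["wrist_torque"].round(3),round(s["opening"],3))
print(env.move_straight([.484,-.074,.1025],rate=0.06,force_limit=5)); st("down")
env.gripper_to(0.0,grasp_force=20); st("grip")
f=env.grab_frame("wrist"); cv2.imwrite("pics/j.png",cv2.resize(f["image"][90:290,220:440],None,fx=3,fy=3,interpolation=cv2.INTER_CUBIC))
```

```text
False
down 11.29 [ 0.4844 -0.074   0.1028] [-90.  -0. 175.] [ 0.2 -0.1  0.3] [-0.048  0.028 -0.005] 0.499
grip 11.72 [ 0.4842 -0.0739  0.1028] [-90.  -0. 175.] [-0.4  0.6  1.3] [ 0.182  0.097 -0.046] 0.337
```

View pics/j.png

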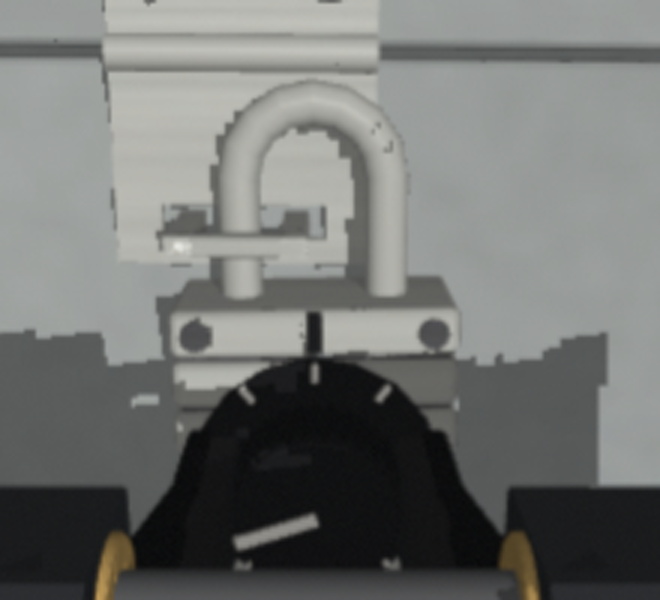

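Fingers hold the knob (29 mm opening). The white line still shows three notches anticlockwise, so I turn −108°.

Run:
```python
from h import *
P=[.484,-.074,.1025]
for i in range(1,13):
    env.goto(P,[-90,0,175-9*i])
    s=env.read_state(); print(-9*i,round(s["clock"],2),s["tool_rot"][2].round(1),s["force"].round(1),s["wrist_torque"].round(3),round(s["opening"],3))
f=env.grab_frame("wrist"); cv2.imwrite("pics/k.png",f["image"])
```

```text
-9 12.04 166.2 [-0.6  1.2  2.2] [0.413 0.157 0.085] 0.335
-18 12.32 157.3 [-1.4  1.1  5.1] [0.658 0.26  0.035] 0.333
-27 12.59 148.3 [-1.1  2.3  4.1] [0.545 0.249 0.062] 0.338
-36 12.87 139.4 [ 0.3 -0.4  4.8] [ 0.015 -0.004 -0.098] 0.334
-45 13.14 130.3 [-1.2  0.4  5.4] [0.276 0.212 0.088] 0.337
-54 13.42 121.4 [0.  1.7 5. ] [0.383 0.238 0.04 ] 0.336
-63 13.69 112.3 [-0.6  1.6  6.5] [ 0.417 -0.024 -0.069] 0.334
-72 13.97 103.3 [-0.2  1.5  6.4] [ 0.518  0.268 -0.033] 0.337
-81 14.24 94.3 [-0.9  2.5  5.8] [0.543 0.393 0.017] 0.335
-90 14.52 85.3 [-1.2  1.6  7.2] [0.687 0.408 0.049] 0.334
-99 14.79 76.3 [-2.1  2.1  5.3] [0.872 0.737 0.05 ] 0.333
-108 15.07 67.3 [-0.4  2.5  6.5] [ 0.751  0.56  -0.012] 0.338
```

View pics/k.png

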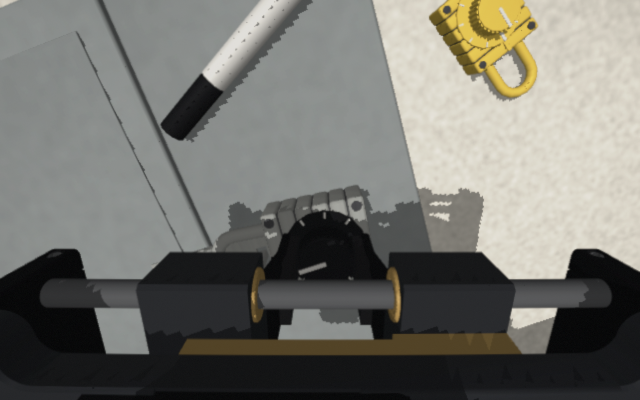

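Run:
```python
from h import *
env.gripper_to(0.5); 
env.move_straight([.484,-.074,.17],rate=0.15)
env.goto([0.43,-0.07,0.18],[-90,0,175])
f=env.grab_frame("wrist"); print(f["position"],env.read_state()["clock"])
np.save("f_l.npy",f,allow_pickle=True)
cv2.imwrite("pics/l.png",cv2.resize(f["image"][20:220,210:440],None,fx=3,fy=3,interpolation=cv2.INTER_CUBIC))
```

```text
[ 0.51180095 -0.07710105  0.37069146] 17.9833
```

View pics/l.png

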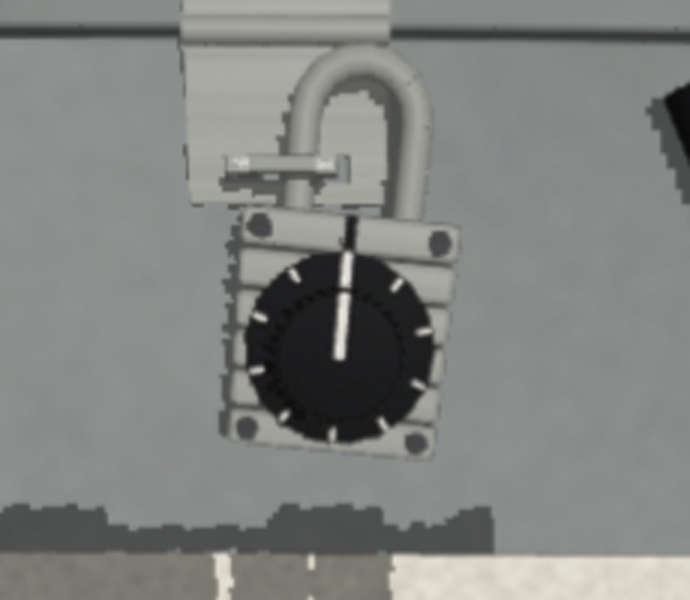

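Run:
```python
from h import *
f=np.load("f_l.npy",allow_pickle=True).item()
g=lambda u,v,z:at_z(f,210+u/3,20+v/3,z)
c=[g(243,208,.126),g(460,227,.126),g(433,460,.126),g(227,437,.126)]
print(np.round(c,4)); print(np.mean(c,0)[:2])
for a,b in((0,3),(1,2)): d=c[a]-c[b]; print(np.linalg.norm(d),np.degrees(np.arctan2(d[1],d[0])))
for a,b in((0,1),(3,2)): d=c[a]-c[b]; print(np.linalg.norm(d),np.degrees(np.arctan2(-d[0],d[1])))
print("axis",g(341,346,.1285),"staple",g(226,162,.126),g(348,165,.126),"strap",g(190,206,.1025),g(385,208,.1025),"edge",g(100,553,.1),g(600,556,.1),"idx",g(350,235,.126))
```

```text
[[ 0.5193 -0.0529  0.126 ]
 [ 0.5103 -0.1049  0.126 ]
 [ 0.4529 -0.0948  0.126 ]
 [ 0.4637 -0.0421  0.126 ]]
[ 0.48654451 -0.07371048]
0.056619408850746546 -11.005900318655263
0.058242527090601376 -9.996116440743938
0.0527837865929276 -9.809645583644576
0.053801135914533046 -11.551274638372183
axis [ 0.4845686  -0.07361618  0.1285    ] staple [ 0.53002563 -0.05012628  0.126     ] [ 0.52677278 -0.07906486  0.126     ] strap [ 0.52175171 -0.03668683  0.1025    ] [ 0.51667448 -0.08808194  0.1025    ] edge [0.42712176 0.00359494 0.1       ] [ 0.41309548 -0.14450046  0.1       ] idx [ 0.51075112 -0.07815188  0.126     ]
```

Run:
```python
from h import *
def st(m):
    s=env.read_state(); print(m,round(s["clock"],2),s["position"].round(4),s["tool_rot"].round(1),s["force"].round(1),s["wrist_torque"].round(3),round(s["opening"],3))
env.gripper_to(1.0)
env.goto([.487,-.0737,.15],[-90,0,169.7])
print(env.move_straight([.487,-.0737,.079],rate=0.07,force_limit=5)); st("down")
f=env.grab_frame("wrist"); cv2.imwrite("pics/m.png",f["image"])
s=env.grab_frame("scene");cv2.imwrite("pics/m2.png",cv2.resize(s["image"][130:230,220:360],None,fx=5.5,fy=5.5,interpolation=cv2.INTER_CUBIC))
```

```text
False
down 20.5 [ 0.4875 -0.0737  0.0795] [-9.000e+01  1.000e-01  1.697e+02] [-0.5  0.1 -0.2] [-0.025 -0.055  0.003] 1.002
```

View pics/m.png

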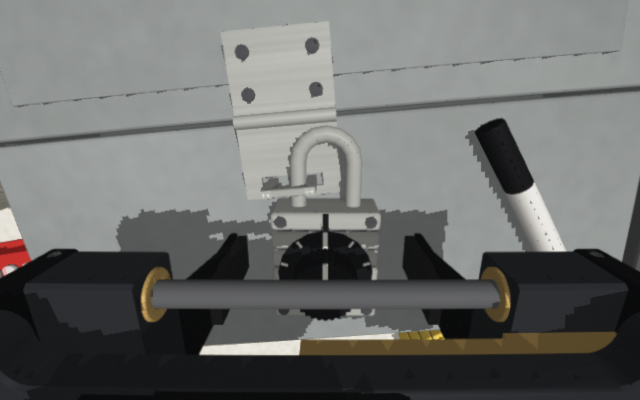

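View pics/m2.png

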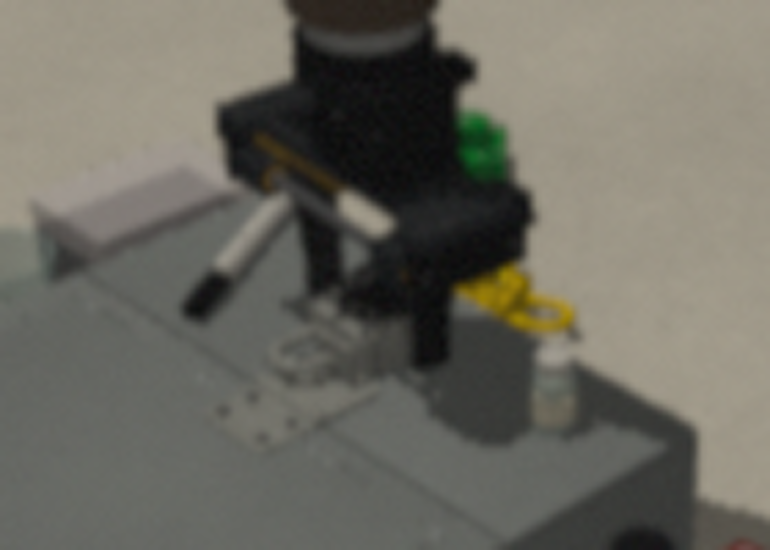

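Run:
```python
from h import *
def st(m):
    s=env.read_state(); print(m,round(s["clock"],2),s["position"].round(4),s["tool_rot"].round(1),s["force"].round(1),s["wrist_torque"].round(3),round(s["opening"],3))
env.gripper_to(0.0,grasp_force=40); st("grip")
z=.0795
P=np.array([.487,-.0752]); ex=np.array([np.cos(np.radians(-5)),np.sin(np.radians(-5))])
env.goto([*P,z],[-90,0,175]); st("align")
q=P-ex*.012
print(env.move_straight([*q,z],rate=.05,force_limit=15)); st("-12")
for k in (.018,.024,.030,.036):
    q=P-ex*k
    hit=env.move_straight([*q,z],rate=.03,force_limit=25); st(str((k,hit)))
    if hit: break
f=env.grab_frame("wrist"); cv2.imwrite("pics/n.png",f["image"])
```

```text
grip 21.27 [ 0.487  -0.0737  0.079 ] [-90.   -0.  169.7] [-0.6  0.5  0.8] [0.137 0.036 0.062] 0.62
align 21.52 [ 0.4864 -0.0752  0.079 ] [-9.000e+01 -1.000e-01  1.749e+02] [ 0.2  0.8 -3. ] [0.056 0.045 0.   ] 0.618
False
-12 21.91 [ 0.4743 -0.0741  0.0794] [-90.  -0. 175.] [-0.  -0.1 -4.2] [-0.056 -0.041 -0.051] 0.618
(0.018, False) 22.26 [ 0.4697 -0.0732  0.0797] [-9.00e+01  1.00e-01  1.75e+02] [ 2.   1.1 -4.2] [ 0.599 -0.506  0.061] 0.621
(0.024, False) 22.61 [ 0.4638 -0.0728  0.0798] [-9.00e+01  1.00e-01  1.75e+02] [ 3.6  3.1 -4.9] [ 0.902 -0.92   0.215] 0.618
(0.03, False) 22.96 [ 0.4575 -0.0723  0.0797] [-90.   0. 175.] [ 3.1  3.8 -3.5] [ 1.216 -0.952  0.299] 0.617
(0.036, False) 23.31 [ 0.4515 -0.0719  0.0797] [-90.   0. 175.] [ 2.   4.4 -4.2] [ 1.198 -0.854  0.263] 0.616
```

View pics/n.png

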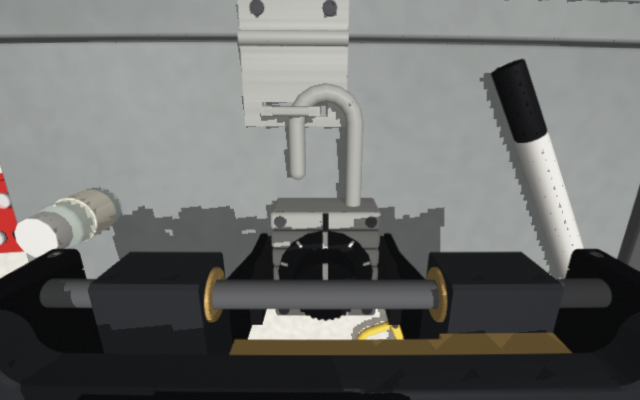

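Run:
```python
from h import *
def st(m):
    s=env.read_state(); print(m,round(s["clock"],2),s["position"].round(4),s["tool_rot"].round(1),s["force"].round(1),s["wrist_torque"].round(3),round(s["opening"],3))
z=.0797
P=np.array([.487,-.0752]); ex=np.array([np.cos(np.radians(-5)),np.sin(np.radians(-5))])
for k in (.038,.040,.042):
    hit=env.move_straight([*(P-ex*k),z],rate=.02,force_limit=9); st(str((k,hit)))
    if hit: break
f=env.grab_frame("wrist"); cv2.imwrite("pics/o.png",cv2.resize(f["image"][20:280,200:460],None,fx=2.3,fy=2.3,interpolation=cv2.INTER_CUBIC)); np.save("f_o.npy",f,allow_pickle=True)
```

```text
(0.038, False) 23.61 [ 0.4497 -0.0717  0.0798] [-9.00e+01  1.00e-01  1.75e+02] [ 3.6  3.6 -4.5] [ 1.186 -0.973  0.279] 0.617
(0.04, False) 23.86 [ 0.4481 -0.0715  0.0799] [-9.00e+01  1.00e-01  1.75e+02] [ 4.3  4.1 -4.5] [ 1.095 -1.166  0.271] 0.618
(0.042, False) 24.11 [ 0.4478 -0.0712  0.0803] [-90.    0.3 175.1] [ 6.3  2.7 -5.4] [ 0.997 -1.887  0.299] 0.615
```

View pics/o.png

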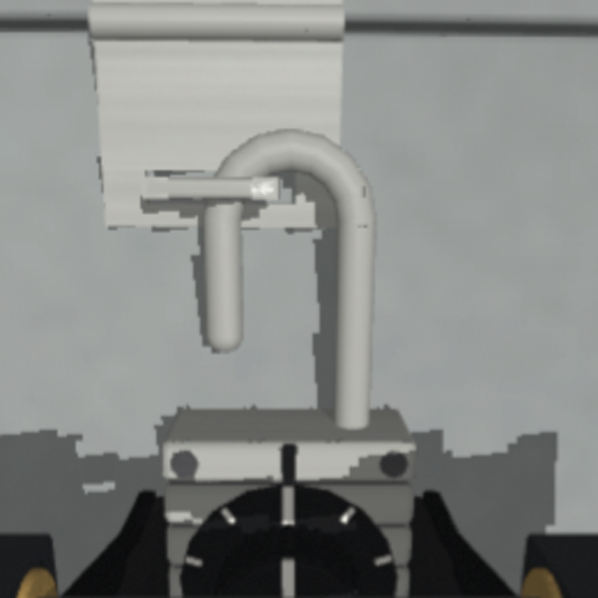

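Run:
```python
from h import *
f=np.load("f_o.npy",allow_pickle=True).item()
g=lambda u,v,z:at_z(f,200+u/2.3,20+v/2.3,z)
ex=np.array([np.cos(np.radians(-5)),np.sin(np.radians(-5)),0])
a=(g(165,443,.126)+g(415,443,.126))/2; s=g(205,189,.126); s2=(g(142,187,.126)+g(278,187,.126))/2
l=g(224,350,.113)
print(a,s,s2,l); print("staple",(s-a)@ex,"legend",(l-a)@ex, "lat",(s2-a)@np.array([-ex[1],ex[0],0]))
```

```text
[ 0.476219   -0.07399545  0.126     ] [ 0.5286233  -0.06229855  0.126     ] [ 0.5289107  -0.06328009  0.126     ] [ 0.49444718 -0.06101344  0.113     ]
staple 0.05118543996339573 legend 0.017027365726655086 lat 0.015266973453984818
```

Run:
```python
from h import *
def st(m):
    s=env.read_state(); print(m,round(s["clock"],2),s["position"].round(4),s["tool_rot"].round(1),s["force"].round(1),s["wrist_torque"].round(3),round(s["opening"],3))
z=.0805
p=np.array([.4478,-.0712]); ex=np.array([np.cos(np.radians(-5)),np.sin(np.radians(-5))])
for k in(.02,.0425):
    print(env.move_straight([*(p+ex*k),z],rate=.05,force_limit=12)); st(k)
f=env.grab_frame("wrist"); cv2.imwrite("pics/p.png",cv2.resize(f["image"][60:260,200:460],None,fx=3,fy=3,interpolation=cv2.INTER_CUBIC)); np.save("f_p.npy",f,allow_pickle=True)
```

```text
False
0.02 24.76 [ 0.4669 -0.0733  0.08  ] [-9.00e+01 -1.00e-01  1.75e+02] [-0.5  0.2 -4.5] [ 0.027  0.101 -0.005] 0.618
False
0.0425 25.36 [ 0.4895 -0.075   0.08  ] [-9.00e+01 -1.00e-01  1.75e+02] [-2.2 -0.3 -4.4] [-0.094  0.681  0.013] 0.616
```

View pics/p.png

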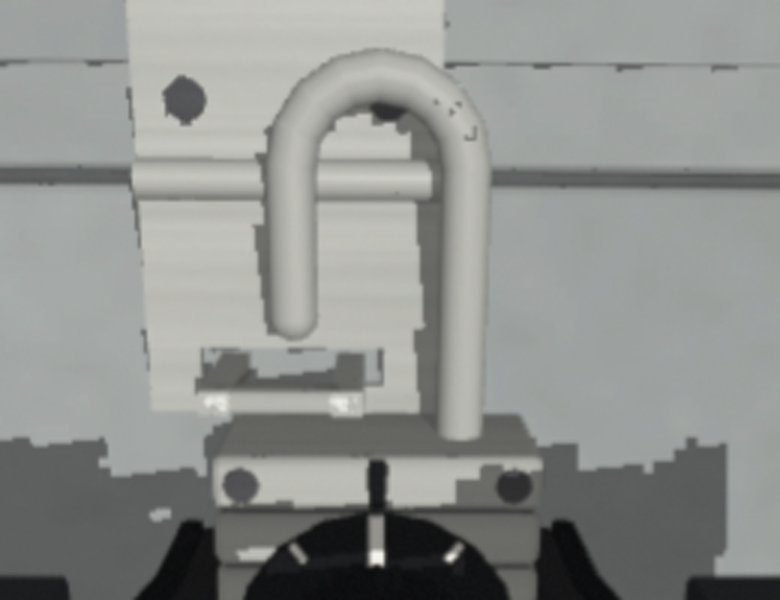

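Run:
```python
from h import *
f=np.load("f_p.npy",allow_pickle=True).item()
g=lambda u,v,z:at_z(f,200+u/3,60+v/3,z)
ex=np.array([np.cos(np.radians(-5)),np.sin(np.radians(-5)),0])
a=(g(215,460,.126)+g(541,460,.126))/2
print([(x-a)@ex for x in(g(280,390,.126),g(280,413,.126),g(293,338,.113))])
```

```text
[np.float64(0.011709041466719939), np.float64(0.00792582742183583), np.float64(0.017042177209097478)]
```

Run:
```python
from h import *
def st(m):
    s=env.read_state(); print(m,round(s["clock"],2),s["position"].round(4),s["tool_rot"].round(1),s["force"].round(1),s["wrist_torque"].round(3),round(s["opening"],3))
env.gripper_to(0.0,grasp_force=55)
q=[.4917,-.0752]
env.move_straight(q+[.0805],rate=.05); st("c")
for z in(.09,.1,.115,.14):
    hit=env.move_straight(q+[z],rate=.04,force_limit=10); st((z,hit))
    if hit: break
f=env.grab_frame("wrist"); cv2.imwrite("pics/q.png",f["image"])
```

```text
c 25.88 [ 0.4896 -0.0751  0.08  ] [-90.   -0.3 175. ] [-6.   0.9 -3.8] [0.367 1.703 0.049] 0.616
(0.09, False) 26.26 [ 0.4906 -0.0752  0.0906] [-9.00e+01 -1.00e-01  1.75e+02] [-6.   0.9 -3. ] [0.382 1.773 0.077] 0.616
(0.1, False) 26.66 [ 0.4934 -0.075   0.1012] [-90.    0.2 175. ] [-0.  -1.  -3.4] [-0.034  0.07   0.031] 0.611
(0.115, False) 27.18 [ 0.4917 -0.0751  0.1152] [-90.   0. 175.] [-1.   0.3 -4.1] [-0.073  0.035  0.044] 0.612
(0.14, False) 27.96 [ 0.4915 -0.0752  0.1399] [-90.  -0. 175.] [ 0.4  0.2 -3.8] [0.017 0.047 0.015] 0.616
```

View pics/q.png

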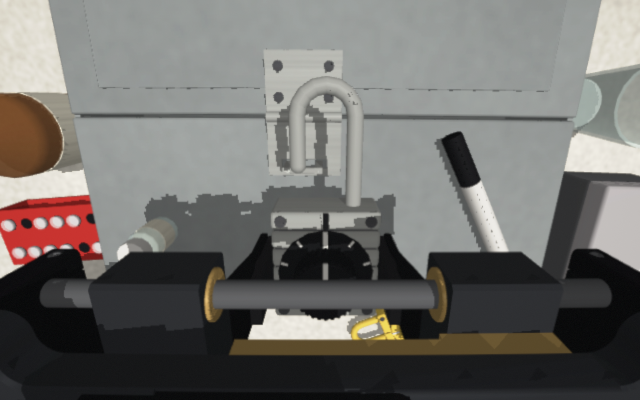

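Run:
```python
from h import *
env.move_straight([.4917,-.0752,.24],rate=.08); env.dwell(0.8)
s=env.read_state(); print(round(s["clock"],2),s["position"].round(4),s["tool_rot"].round(1),s["force"].round(1),round(s["opening"],3))
f=env.grab_frame("wrist"); g=env.grab_frame("scene")
cv2.imwrite("pics/r.png",np.hstack([f["image"][60:300,200:440],cv2.resize(g["image"][90:250,200:380],None,fx=1.5,fy=1.5)]))
```

```text
30.21 [ 0.4917 -0.0752  0.24  ] [-90.   0. 175.] [-0.2  0.3 -3.2] 0.614
```

View pics/r.png

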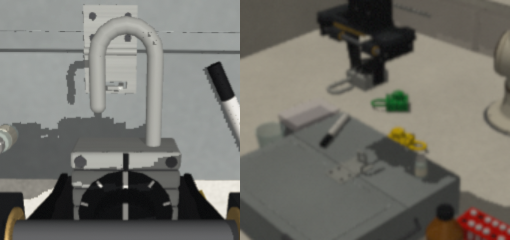

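```bash
python3 -c "
from workcell import env
env.close_job(); print(env.read_state()['clock'])"
```

```text
the job is handed in; nothing more can be done
the job is handed in; nothing more can be done
```

I handed the job in at about 30 s, with the gripper still holding the lock, open and dial up.

**What I did**
- **Dial:** I turned it three notches clockwise. The camera then showed the white line at the index bar with the shackle still shut.
- **Shackle:** I gripped the lock body and pulled it away from the staple until the shackle reached its stop. I then moved back until the staple was in the gap and lifted the lock off.

**Last checks**
- The wrist force showed about 3.2 N of hanging weight, the same as the lock's 0.33 kg.
- The gripper opening was about 54 mm, which matches the lock's width.
- I estimate the underside at 0.26 m, about 16 cm above the chest.
- The shackle looked fully out, and the lock was level and clear of the chest. The vial and marker appeared undisturbed; I didn't measure their positions or check the bench items separately.

**What disagreed or went wrong**
- **First dial grip missed:** the fingertips were about 29 mm above the TCP the robot reports. I measured this by touching the top of the knob and corrected every later height by it.
- **Networks:** they placed the dial about 9 mm too far in x. I used my own pixel calculations instead.
- **Contact before the lift:** a small centring move pressed the lock against the staple or hasp with about 6 N. It came free during the lift.

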